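Tip the fire brick onto the soldering board and seat it

TASK

Get the fire brick ready for soldering: slide it, still standing, up against the near edge of the soldering board, push high on it so that it tips over that edge and lies flat on the board, then slide it on until its leading face is square and fully home against the oak stop block, pressing it there for a moment with a light steady push of about 6 N. The brick is brittle, so never push on it with more than 20 N and tip it instead of lifting it; leave everything else where it is.

Things in the scene. Friction and masses are not known exactly. Their poses are not given: they have to be found in the camera images.
- brick: Sooty fire brick, 80 x 107 x 35 mm (own x, y, z), 0.35 to 0.55 kg, loose. Origin at the centre of an 80 x 107 face. It starts standing on the bench on a 107 x 35 side, 80 mm tall: own x up, own z level and away from the board, origin face towards the board's near edge, 3 to 45 mm off. Tipped, own z is up and own x runs roughly along the board's x. Brittle: at most 20 N of push.
- brick_centre (a point): Centre of the brick, 17.5 mm inside each big face; 40 mm up while it stands, 32.5 mm lying on the board, at most 46 mm as it tips over the edge (over 60 mm counts as lifting). Sliding it takes about 1 to 4 N; pushed higher than about 15 mm above the bench before its foot meets the board it may topple early.
- board: Pale soldering board flat on the bench, fixed, rigid, 201 x 299 x 15 mm (own x, y, z). Origin at the centre of its underside; own x points from the edge nearest the brick (near edge, x = -101 mm) towards the stop block. Its 15 mm high near edge stops the brick's foot.
- stop_block: Oak block with drilled holes, 50 x 235 x 26 mm (own x, y, z), fixed on the board near its far edge, up to 4 degrees out of square with it: the stop, rigid. Origin at the centre of its underside; own x points away from the brick, stop face at own x = -25 mm; brick home: its centre at own x = -65 mm. (A similar block further right on the bench is not it.)
- wax: Green carving wax, 30 x 62 x 18 mm, loose on the board beside the brick's way; bystander. Origin at the centre of its underside.
- stone: Small rough brown stone, 28 x 29 x 22 mm, loose on the board at the other side of the brick's way; bystander. Origin at the centre of its underside.
- beads: Small jar with a pale lid, 38 mm across, 47 mm tall, loose on the bench between robot and board; bystander. Origin at the centre of its underside.
- borax: Jar with a black lid, 44 mm across, 64 mm tall, loose on the bench at the front right; bystander. Origin at the centre of its underside.
There are look-alikes about, which are no part of the job. What is shaped like the brick but red is not meant.

How it is judged:
By the outcome, as a careful person would: the job done as asked, in the order asked, and still so for the second after the job is handed in, with the robot touching nothing.
It also fails if it takes over 72 s, if anything falls off the work surface, if the arm or the gripper's body presses on something with over 40 N, if the wrist force passes 120 N, or if a joint passes its speed limit or range.

ROBOT

A 6-joint arm with a two-finger parallel gripper is mounted at the origin on a cart in front of the work surface, level with it; the furniture and walls round the work are solid. World frame = base frame: x ahead of the robot, y to its left, z up, the work surface at z = 0. Lengths are in m, angles in rad, forces in N, time in s.
With the tool pointing down it reaches from about 0.375 to 0.975 m from the base axis. Payload 3.8 kg.
Tool frame: the origin (TCP) lies at the very end of the fingers, on their centre line; the grasp point (between the pads) lies 19 mm behind it; z points along the fingers, y is the line along which they close (so a half turn about z gives the same grasp; the last joint's range is limited). The gripper opens to 85 mm and grips with 20 to 120 N. Pads are 22 mm wide; open, the fingers measure 114 mm over their backs; the gripper's body (76 mm by 85 mm) begins 54 mm behind the grasp point. The pads swing forward as they close: fully open they stand 13 mm farther back than shut.
Start: joints at [-1.243, 0.264, 1.604, -0, 1.274, -0.037], TCP at [0.241, -0.631, 0.231] pointing down, gripper open.
Joint ranges: [-2.63, 2.63], [-0.94, 2.18], [0.31, 2.57], [-1.31, 4.45], [0, 2.66], [-2.55, 2.55]. Speed limits (rad/s): [2.57, 2.57, 3.14, 3.14, 3.14, 3.14].

INTERFACE

Orientations are given as a rotation vector (axis times angle).
In Python, from workcell import read_state, read_camera, calibration, finish_job gives the robot as it stands.
- The arm moves only by the tool step_arm, never from a script. Its argument "commands" is a list of rows, each an object of numbers: "fingers": the gripper's target within -1 to 1 (shut at 1, half-way at 0, fully open at -1); "dx", "dy", "dz": the shift along the tool's x, y, z in m; "roll": the turn about the tool's z in degrees. In form: [{"fingers": .., "dx": .., "dy": .., "dz": .., "roll": ..}, ...]. A call has 1 to 8 rows; each row is the pose to reach, as a shift and turn from the pose commanded when the call began, along the tool's axes at that moment; what a row does not reach only later rows make up. A row lasts 1/8 s, in which the tool goes at most 62.5 mm and 10.7 degrees, less where a joint would pass 70% of its speed; a pose out of reach is approached as far as the arm can. A call with a gripper value outside its range is refused whole. The fingers move at their own pace and stop on an object; "squeeze" is the grip in N (left out, the last holds). Time passes only in rows, so rows that repeat a pose let the fingers close. It gives the time, the measured TCP pose, the force, the opening and the grip force at its end, in the units of the state.
- read_state(): the state, without advancing time (a new reading comes with each control period).
- read_camera(name): name is "scene" or "top"; returns (picture, depth): 400x640x3 uint8, blue, green, red; 400x640 float32, m along the optical axis (not along the pixel's ray), 0 where there is no reading.
- calibration(name): a dict with "intrinsics" (3x3 intrinsics, pixels), "world_to_cam" (4x4, takes a point from world to camera coordinates). Camera axes: x right, y up, looking along -z (the intrinsics and any distortion apply to the point x, -y, -z); pixel columns grow to the right and rows downward; lengths in m; the calibration is good to about 2 mm. A picture is of the moment at which its call begins. calibration takes no time and is no camera call.
- finish_job(): hands the job in; it is judged then, once.
The state is a dict: "time": time; "q": joint angles; "joint_vel": joint speeds; "joint_torque": joint torques, N m; "tool_pos": TCP position; "tcp_rot": TCP orientation; "wrist_force": force on the tool from outside, world axes, zero at the start; "torque": the same for the moment, N m; "width": opening from 0.0 (shut) to 1.0 (fully open); "grip_force": force on a finger pad.
Only numpy, scipy, OpenCV 4.12 (cv2) and the standard library are available. Lean on these libraries where they do the work, as an engineer would, in place of code of your own. Each camera call takes 0.05 s, during which the arm holds its last target. There are 200 camera calls.

## Working session

There is one attempt and no reset: what is moved stays moved. The work goes in short steps, Python scripts to look and compute and a tool call to move; the robot and the scene stay as the last step left them, time stands still between calls to the robot, and variables do not carry over. Pictures are saved under pics/ and viewed, at most 10 in all, crops included, and the job is handed in when it is done.

Besides the shell and the picture viewer there is one more tool, called after "Request:" in YAML: its name, and indented under it one key for each argument. step_arm: Moves the arm, as the interface text tells. Its arguments: {"type":"object","properties":{"commands":{"type":"array","items":{"type":"object","properties":{"fingers":{"type":"number"},"dx":{"type":"number"},"dy":{"type":"number"},"dz":{"type":"number"},"roll":{"type":"number"}}}},"squeeze":{"type":"number"}},"required":["commands"]}

```bash
mkdir -p pics
cat > h.py <<'E'
import numpy as np, cv2
from workcell import read_state, read_camera, calibration, finish_job
def snap(n,tag):
    p,d=read_camera(n); np.savez(f'{tag}.npz',p=p,d=d); cv2.imwrite(f'pics/{tag}.png',p); return p,d
def cloud(n,d):
    c=calibration(n);K=np.array(c['intrinsics']);T=np.linalg.inv(np.array(c['world_to_cam']))
    v,u=np.mgrid[0:d.shape[0],0:d.shape[1]]
    P=np.stack([(u-K[0,2])/K[0,0]*d,-(v-K[1,2])/K[1,1]*d,-d],-1)
    return P@T[:3,:3].T+T[:3,3]
def proj(n,X):
    c=calibration(n);K=np.array(c['intrinsics']);W=np.array(c['world_to_cam'])
    q=np.atleast_2d(X)@W[:3,:3].T+W[:3,3]
    return np.stack([K[0,0]*q[:,0]/-q[:,2]+K[0,2],K[1,1]*-q[:,1]/-q[:,2]+K[1,2]],-1)
E
python3 - <<'E'
from h import *
for n in('scene','top'):
    snap(n,n+'0'); c=calibration(n); print(c)
s=read_state();print(s['time'],s['tool_pos'],s['tcp_rot'],s['wrist_force'])
E
```

```text
{'intrinsics': array([[381.61015022,   0.        , 316.16448518],
       [  0.        , 381.61015022, 205.293837  ],
       [  0.        ,   0.        ,   1.        ]]), 'world_to_cam': array([[ 0.74521077, -0.6667975 ,  0.00648115, -0.65024516],
       [ 0.37979356,  0.43240486,  0.81779147, -0.09242859],
       [-0.54810379, -0.60696551,  0.57547816, -0.98454943],
       [ 0.        ,  0.        ,  0.        ,  1.        ]])}
{'intrinsics': array([[424.97700585,   0.        , 322.33088865],
       [  0.        , 424.97700585, 202.11905288],
       [  0.        ,   0.        ,   1.        ]]), 'world_to_cam': array([[ 0.01791797, -0.99958048, -0.02275552, -0.37202933],
       [ 0.99252145,  0.01503365,  0.12114104, -0.54646331],
       [-0.12074812, -0.02475595,  0.99237444, -0.86370728],
       [ 0.        ,  0.        ,  0.        ,  1.        ]])}
0.1 [ 0.24057812 -0.62996683  0.230073  ] [-3.08748825e+00 -5.69415777e-01  4.80584050e-04] [ 0.19098313 -0.79045346  0.10207972]
```

View pics/scene0.png

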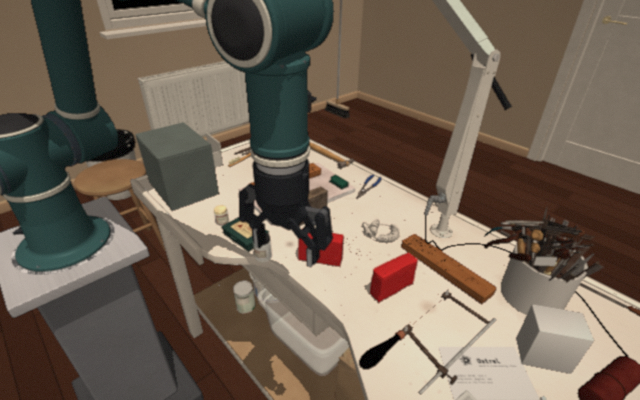

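View pics/top0.png

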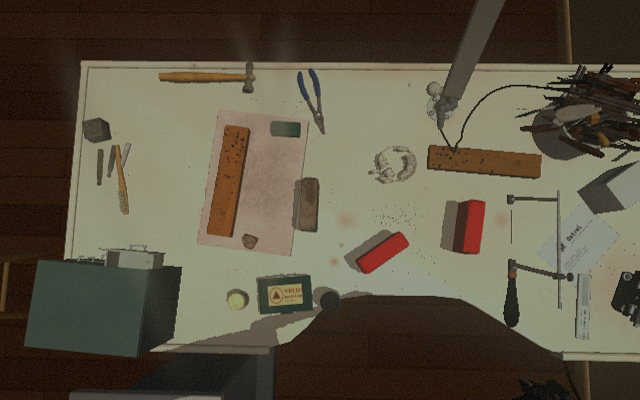

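The top view shows three brick-shaped things: a sooty brown-grey one at (307,204), standing by the board's right edge, and red ones at (383,252) and (469,226). The brown one is the brick because it isn't red and it stands at the board edge. There are two oak blocks, at (228,180) on the board and at (485,162) on the bench; the one on the board is the stop. The wax is at (285,129), the stone at (249,241), the beads at (236,299) and the borax at (330,299). Next I confirm with an enlarged crop and measure.

Run:
```python
from h import *
z=np.load('top0.npz');p,d=z['p'],z['d'];C=cloud('top',d)
cv2.imwrite('pics/crop1.png',cv2.resize(p[95:275,180:350],None,fx=3.3,fy=3.3,interpolation=cv2.INTER_CUBIC))
np.set_printoptions(precision=4,suppress=True)
def rect(name,m):
    m=cv2.morphologyEx(m.astype(np.uint8),cv2.MORPH_OPEN,np.ones((3,3)))
    n,l,st,ce=cv2.connectedComponentsWithStats(m)
    k=1+np.argmax(st[1:,4]); P=C[l==k]
    r=cv2.minAreaRect((P[:,:2]*1000).astype(np.float32))
    print(name,st[k],np.median(P,0),'rect',np.round(r[0],1),np.round(r[1],1),round(r[2],2))
X,Y,Z=C[...,0],C[...,1],C[...,2]
u=np.arange(640)[None,:]+0*X; v=np.arange(400)[:,None]+0*X
roi=lambda a,b,c,e:(u>a)&(u<b)&(v>c)&(v<e)
print('z bench',np.median(Z[180:230,340:360]),'board',np.median(Z[150:180,265:285]))
rect('block',roi(195,260,115,245)&(Z>.033))
rect('board',roi(190,330,100,265)&(Z>.008)&(Z<.024))
rect('brick',roi(290,330,165,240)&(Z>.07))
rect('brickall',roi(285,330,165,240)&(Z>.03))
rect('wax',roi(265,305,115,142)&(Z>.024))
rect('stone',roi(238,262,230,252)&(Z>.024))
rect('beads',roi(220,250,280,315)&(Z>.035))
rect('borax',roi(312,350,280,315)&(Z>.05))
```

```text
z bench 0.0003837014064377309 board 0.015783325790470204
block [ 207  125   42  112 2672] [ 0.5925 -0.1643  0.0408] rect [ 579.8 -269.4] [267.1 234.6] 81.86
board [ 197  110  112  147 9304] [ 0.5889 -0.2339  0.0155] rect [ 598.4 -213. ] [201.8 299.8] 83.6
brick [299 178  20  53 907] [ 0.5422 -0.3369  0.0793] rect [ 517.1 -342. ] [159.3  54.4] 11.86
brickall [299 178  20  54 962] [ 0.5405 -0.3375  0.0791] rect [ 517.1 -341.8] [159.3  54.8] 11.86
wax [271 121  30  16 414] [ 0.7093 -0.2826  0.0334] rect [ 597.5 -341.3] [311.4  63.2] 27.47
stone [243 235  14  15 159] [ 0.4665 -0.2132  0.0347] rect [ 450.1 -290.6] [187.1  28. ] 78.23
beads [228 292  19  19 283] [ 0.3476 -0.1951  0.0467] rect [ 393.  -281.3] [ 37.1 231.9] 27.58
borax [320 291  21  22 371] [ 0.3515 -0.3824  0.0635] rect [ 351.  -382.3] [41.3 39.7] 0.77
```

View pics/crop1.png

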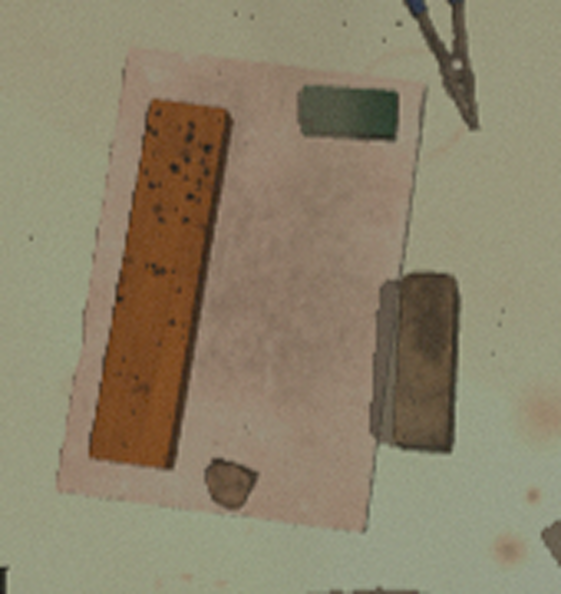

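The crop confirms it: the sooty brick stands at crop (427,362), top-view (309,205), just off the board's near edge. The stop is at crop (160,285), with the wax and stone either side of the path. The depth outliers spoil the rectangles, so I redo them by casting rays onto planes.

```bash
cat >> h.py <<'E'
def ray(n,uv,h):
    c=calibration(n);K=np.array(c['intrinsics']);T=np.linalg.inv(np.array(c['world_to_cam']))
    uv=np.atleast_2d(uv); D=np.stack([(uv[:,0]-K[0,2])/K[0,0],-(uv[:,1]-K[1,2])/K[1,1],-np.ones(len(uv))],-1)@T[:3,:3].T
    o=T[:3,3]; return o+D*((h-o[2])/D[:,2])[:,None]
def rect(n,C,name,win,zl,zh,h):
    a,b,c,e=win; Z=C[...,2]; m=np.zeros(Z.shape,np.uint8)
    m[c:e,a:b]=((Z>zl)&(Z<zh))[c:e,a:b]
    m=cv2.morphologyEx(m,cv2.MORPH_CLOSE,np.ones((3,3)))
    m=cv2.morphologyEx(m,cv2.MORPH_OPEN,np.ones((3,3)))
    k=max(cv2.findContours(m,0,1)[0],key=cv2.contourArea)[:,0].astype(float)
    P=ray(n,k,h)[:,:2]; r=cv2.minAreaRect((P*1000).astype(np.float32)); bx=cv2.boxPoints(r)
    e1,e2=bx[1]-bx[0],bx[2]-bx[1]; L=e1 if np.hypot(*e1)>np.hypot(*e2) else e2
    yaw=np.degrees(np.arctan2(L[1],L[0]))%180
    print(name,'c',np.round(r[0],1),'size',np.round(sorted(r[1]),1),'long-axis yaw',round((yaw+90)%180-90,2))
    return np.array(r[0]),yaw
E
python3 - <<'E'
from h import *
z=np.load('top0.npz');d=z['d'];C=cloud('top',d)
R=lambda *a:rect('top',C,*a)
R('block',(195,260,115,245),.034,.05,.041)
R('board',(190,330,100,265),.008,.06,.015)
R('brick',(290,330,165,240),.07,.09,.08)
R('wax',(265,305,115,142),.025,.04,.033)
R('stone',(238,262,230,252),.025,.045,.03)
R('beads',(220,250,280,315),.038,.06,.047)
R('borax',(312,350,280,315),.055,.075,.064)
s=read_state()
from scipy.spatial.transform import Rotation as Ro
print(Ro.from_rotvec(s['tcp_rot']).as_matrix().round(3))
E
```

```text
block c [ 594.9 -164.7] size [ 51.2 234.2] long-axis yaw -7.2
board c [ 598.1 -213.5] size [201.8 299.2] long-axis yaw -6.44
brick c [ 542.5 -336.7] size [ 34.3 104.7] long-axis yaw -1.6
wax c [ 708.9 -281. ] size [32.4 62.5] long-axis yaw 87.15
stone c [ 466.6 -211.4] size [27.3 27.5] long-axis yaw -16.56
beads c [ 347.6 -194.4] size [34.4 35.4] long-axis yaw 1.19
borax c [ 351.3 -381.4] size [37.3 38.4] long-axis yaw 1.07
[[ 0.934  0.357 -0.001]
 [ 0.357 -0.934  0.002]
 [ 0.    -0.002 -1.   ]]
```

Request:
step_arm:
  commands:
    - {"fingers": 0.5, "dx": 0.05, "dy": -0.015, "dz": 0.0, "roll": -10}
    - {"fingers": 0.5, "dx": 0.1, "dy": -0.03, "dz": 0.02, "roll": -20}
    - {"fingers": 0.5, "dx": 0.15, "dy": -0.045, "dz": 0.04, "roll": -30}
    - {"fingers": 0.5, "dx": 0.2, "dy": -0.06, "dz": 0.06, "roll": -40}
    - {"fingers": 0.5, "dx": 0.255, "dy": -0.075, "dz": 0.06, "roll": -50}
    - {"fingers": 0.5, "dx": 0.31, "dy": -0.09, "dz": 0.06, "roll": -60}
    - {"fingers": 0.5, "dx": 0.3616, "dy": -0.106, "dz": 0.06, "roll": -62.7}
    - {"fingers": 0.5, "dx": 0.3616, "dy": -0.106, "dz": 0.06, "roll": -62.7}

```text
time: 1.1
tool_pos: [0.5435, -0.3994, 0.1706]
tcp_rot: [-2.336, -2.099, -0.001]
wrist_force: [-0.5, -0.6, -0.1]
width: 0.251
grip_force: 0.0
```

Request:
step_arm:
  commands:
    - {"fingers": 0.5, "dx": -0.003, "dy": -0.002, "dz": 0.05}
    - {"fingers": 0.5, "dx": -0.005, "dy": -0.002, "dz": 0.1}
    - {"fingers": 0.5, "dx": -0.005, "dy": -0.002, "dz": 0.14}
    - {"fingers": 0.5, "dx": -0.005, "dy": -0.002, "dz": 0.158}
    - {"fingers": 0.5, "dx": -0.005, "dy": -0.002, "dz": 0.158}

```text
invalid input
```

Run:
```python
from h import *
p,d=snap('scene','s1'); cv2.imwrite('pics/s1c.png',cv2.resize(p[130:290,200:400],None,fx=3.5,fy=3.5,interpolation=cv2.INTER_CUBIC))
s=read_state();print(s['time'],s['tool_pos'],s['wrist_force'])
```

```text
1.15 [ 0.54177831 -0.40087488  0.17051639] [-0.55422273 -0.34941736 -1.05649021]
```

View pics/s1c.png

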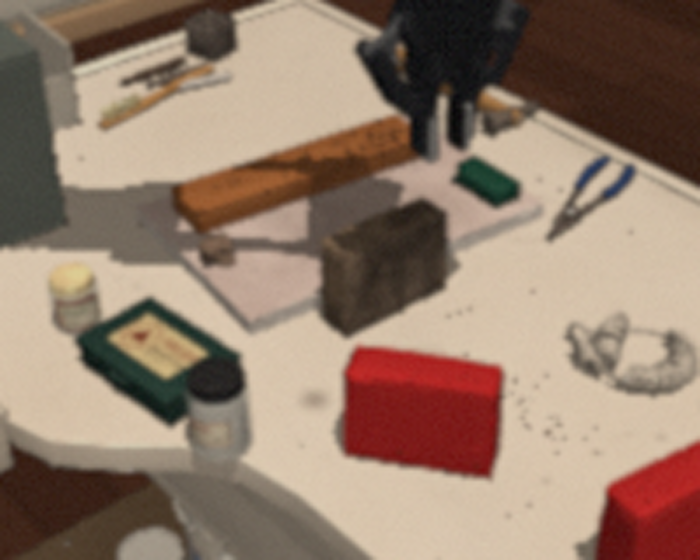

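The scene crop shows the brown brick standing at crop (385,265) at the board edge, with the tool above it. The step was refused because "roll" was missing, so I resend it.

Request:
step_arm:
  commands:
    - {"fingers": 0.5, "dx": -0.003, "dy": 0, "dz": 0.05, "roll": 0}
    - {"fingers": 0.5, "dx": -0.003, "dy": 0, "dz": 0.1, "roll": 0}
    - {"fingers": 0.5, "dx": -0.003, "dy": 0, "dz": 0.14, "roll": 0}
    - {"fingers": 0.5, "dx": -0.003, "dy": 0, "dz": 0.159, "roll": 0}
    - {"fingers": 0.5, "dx": -0.003, "dy": 0, "dz": 0.159, "roll": 0}

```text
time: 1.78
tool_pos: [0.5387, -0.4054, 0.0107]
tcp_rot: [-2.341, -2.09, 0.001]
wrist_force: [-1.0, 0.2, -0.3]
width: 0.248
grip_force: 0.0
```

Request:
step_arm:
  commands:
    - {"fingers": 0.5, "dx": 0.01, "dy": 0, "dz": 0, "roll": 0}
    - {"fingers": 0.5, "dx": 0.02, "dy": 0, "dz": 0, "roll": 0}
    - {"fingers": 0.5, "dx": 0.028, "dy": 0, "dz": 0, "roll": 0}
    - {"fingers": 0.5, "dx": 0.031, "dy": 0, "dz": 0, "roll": 0}
    - {"fingers": 0.5, "dx": 0.034, "dy": 0, "dz": 0, "roll": 0}
    - {"fingers": 0.5, "dx": 0.037, "dy": 0, "dz": 0, "roll": 0}
    - {"fingers": 0.5, "dx": 0.04, "dy": 0, "dz": 0, "roll": 0}

```text
time: 2.65
tool_pos: [0.545, -0.3659, 0.0124]
tcp_rot: [2.342, 2.093, -0.0]
wrist_force: [0.0, -0.8, -0.1]
width: 0.252
grip_force: 0.0
```

Request:
step_arm:
  commands:
    - {"fingers": 0.5, "dx": 0.001, "dy": 0, "dz": 0, "roll": 0}
    - {"fingers": 0.5, "dx": 0.002, "dy": 0, "dz": 0, "roll": 0}
    - {"fingers": 0.5, "dx": 0.003, "dy": 0, "dz": 0, "roll": 0}
    - {"fingers": 0.5, "dx": 0.004, "dy": 0, "dz": 0, "roll": 0}
    - {"fingers": 0.5, "dx": 0.005, "dy": 0, "dz": 0, "roll": 0}
    - {"fingers": 0.5, "dx": 0.006, "dy": 0, "dz": 0, "roll": 0}
    - {"fingers": 0.5, "dx": 0.006, "dy": 0, "dz": 0, "roll": 0}

```text
time: 3.52
tool_pos: [0.5456, -0.3597, 0.0123]
tcp_rot: [-2.342, -2.094, -0.0]
wrist_force: [-0.2, -2.3, 1.2]
width: 0.25
grip_force: 0.9
```

Run:
```python
from h import *
p,d=snap('scene','s2'); cv2.imwrite('pics/s2c.png',cv2.resize(p[130:250,250:390],None,fx=4.5,fy=4.5,interpolation=cv2.INTER_CUBIC))
s=read_state();print(s['time'],s['tool_pos'],s['wrist_force'])
```

```text
3.575 [ 0.54559512 -0.35973334  0.01223953] [ 0.64393792 -2.70743116  1.17251405]
```

View pics/s2c.png

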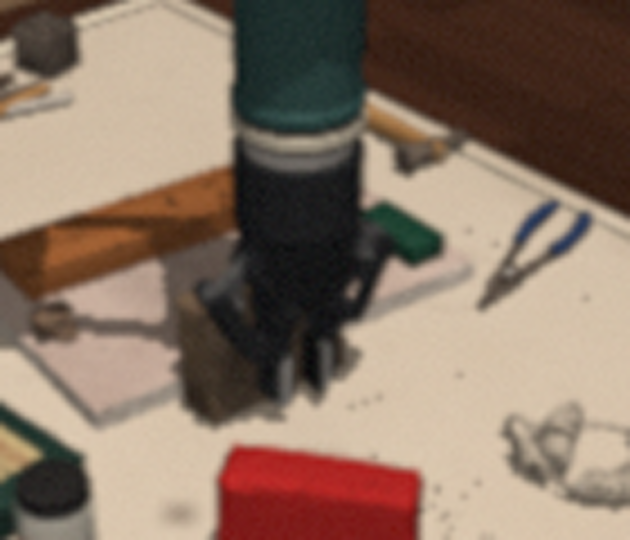

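The brick is in contact at about 2.5 N, still upright (crop 265,350). I continue slowly until the board edge stops it.

Request:
step_arm:
  commands:
    - {"fingers": 0.5, "dx": 0.001, "dy": 0, "dz": 0, "roll": 0}
    - {"fingers": 0.5, "dx": 0.002, "dy": 0, "dz": 0, "roll": 0}
    - {"fingers": 0.5, "dx": 0.003, "dy": 0, "dz": 0, "roll": 0}
    - {"fingers": 0.5, "dx": 0.004, "dy": 0, "dz": 0, "roll": 0}
    - {"fingers": 0.5, "dx": 0.004, "dy": 0, "dz": 0, "roll": 0}

```text
time: 4.2
tool_pos: [0.5458, -0.3556, 0.0122]
tcp_rot: [-2.341, -2.094, 0.0]
wrist_force: [-2.7, -2.4, 1.0]
width: 0.249
grip_force: 1.1
```

Request:
step_arm:
  commands:
    - {"fingers": 0.5, "dx": 0.001, "dy": 0, "dz": 0, "roll": 0}
    - {"fingers": 0.5, "dx": 0.002, "dy": 0, "dz": 0, "roll": 0}
    - {"fingers": 0.5, "dx": 0.002, "dy": 0, "dz": 0, "roll": 0}

```text
time: 4.58
tool_pos: [0.5459, -0.3548, 0.0123]
tcp_rot: [2.341, 2.094, -0.002]
wrist_force: [-3.0, -5.5, 0.4]
width: 0.247
grip_force: 2.9
```

Run:
```python
from h import *
p,d=snap('top','t2'); C=cloud('top',d)
rect('top',C,'brick',(285,330,165,240),.07,.09,.08)
cv2.imwrite('pics/t2c.png',cv2.resize(p[95:275,180:350],None,fx=3.3,fy=3.3,interpolation=cv2.INTER_CUBIC))
s=read_state();print(s['time'],s['tool_pos'],s['wrist_force'])
```

```text
brick c [ 516.4 -320.2] size [39.4 47.6] long-axis yaw -6.57
4.625 [ 0.54583491 -0.35480205  0.01224941] [-3.15731008 -5.80043509  0.21101878]
```

Request:
step_arm:
  commands:
    - {"fingers": 0.5, "dx": -0.01, "dy": 0.002, "dz": 0, "roll": 0}
    - {"fingers": 0.5, "dx": -0.03, "dy": 0.002, "dz": -0.02, "roll": 0}
    - {"fingers": 0.5, "dx": -0.06, "dy": 0.002, "dz": -0.052, "roll": 0}
    - {"fingers": 0.5, "dx": -0.06, "dy": 0.002, "dz": -0.052, "roll": 0}
    - {"fingers": 0.5, "dx": -0.06, "dy": 0.002, "dz": -0.052, "roll": 0}

```text
time: 5.25
tool_pos: [0.5415, -0.4129, 0.0636]
tcp_rot: [-2.342, -2.092, -0.001]
wrist_force: [-0.0, -0.0, -0.2]
width: 0.251
grip_force: 0.0
```

Run:
```python
from h import *
p,d=snap('top','t3'); C=cloud('top',d)
rect('top',C,'brick',(285,330,165,240),.07,.09,.08)
cv2.imwrite('pics/t3c.png',cv2.resize(p[95:275,180:350],None,fx=3.3,fy=3.3,interpolation=cv2.INTER_CUBIC))
s=read_state();print(s['time'],s['tool_pos'],s['wrist_force'])
```

```text
brick c [ 542.8 -327.9] size [ 34.3 101.1] long-axis yaw -6.27
5.3 [ 0.5409757  -0.41220262  0.06283973] [1.08213761 0.96740256 0.41953088]
```

View pics/t3c.png

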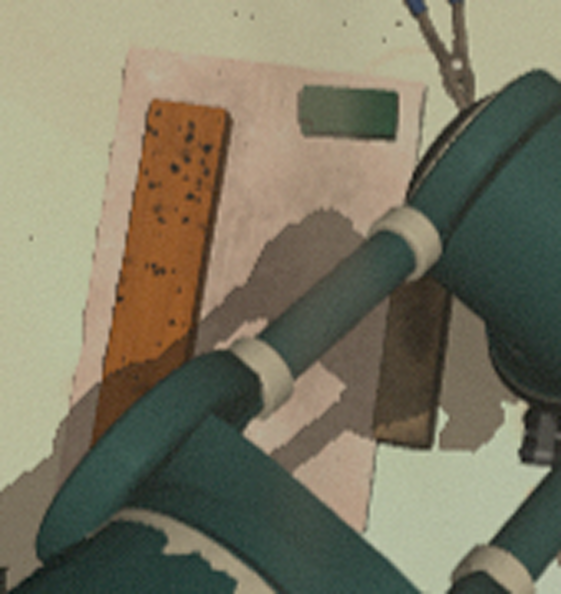

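The top crop shows the brick standing flush along the board's near edge (crop 375–450, 290–445), square to it at yaw -6.3°. Now the high push to tip it.

Request:
step_arm:
  commands:
    - {"fingers": 0.5, "dx": 0.02, "dy": -0.004, "dz": 0, "roll": 0}
    - {"fingers": 0.5, "dx": 0.04, "dy": -0.006, "dz": 0, "roll": 0}
    - {"fingers": 0.5, "dx": 0.052, "dy": -0.006, "dz": 0, "roll": 0}
    - {"fingers": 0.5, "dx": 0.056, "dy": -0.006, "dz": 0, "roll": 0}
    - {"fingers": 0.5, "dx": 0.058, "dy": -0.006, "dz": 0, "roll": 0}
    - {"fingers": 0.5, "dx": 0.06, "dy": -0.006, "dz": 0, "roll": 0}
    - {"fingers": 0.5, "dx": 0.062, "dy": -0.006, "dz": 0, "roll": 0}
    - {"fingers": 0.5, "dx": 0.064, "dy": -0.006, "dz": 0, "roll": 0}

```text
time: 6.3
tool_pos: [0.543, -0.35, 0.0646]
tcp_rot: [2.342, 2.093, 0.0]
wrist_force: [0.2, -0.7, 1.5]
width: 0.252
grip_force: 0.7
```

Request:
step_arm:
  commands:
    - {"fingers": 0.5, "dx": 0.002, "dy": 0, "dz": 0, "roll": 0}
    - {"fingers": 0.5, "dx": 0.004, "dy": 0, "dz": 0, "roll": 0}
    - {"fingers": 0.5, "dx": 0.006, "dy": 0, "dz": 0, "roll": 0}
    - {"fingers": 0.5, "dx": 0.008, "dy": 0, "dz": 0, "roll": 0}
    - {"fingers": 0.5, "dx": 0.01, "dy": 0, "dz": 0, "roll": 0}
    - {"fingers": 0.5, "dx": 0.012, "dy": 0, "dz": 0, "roll": 0}
    - {"fingers": 0.5, "dx": 0.014, "dy": 0, "dz": 0, "roll": 0}
    - {"fingers": 0.5, "dx": 0.016, "dy": 0, "dz": 0, "roll": 0}

```text
time: 7.3
tool_pos: [0.5443, -0.333, 0.064]
tcp_rot: [-2.341, -2.093, -0.0]
wrist_force: [-0.1, -1.3, 3.1]
width: 0.251
grip_force: 0.9
```

Run:
```python
from h import *
p,d=snap('scene','s4'); cv2.imwrite('pics/s4c.png',cv2.resize(p[130:250,250:390],None,fx=4,fy=4,interpolation=cv2.INTER_CUBIC))
s=read_state();print(s['time'],s['tool_pos'],s['wrist_force'])
```

```text
7.35 [ 0.54429182 -0.3327456   0.06393008] [-0.89605037 -0.81068972  0.97139169]
```

View pics/s4c.png

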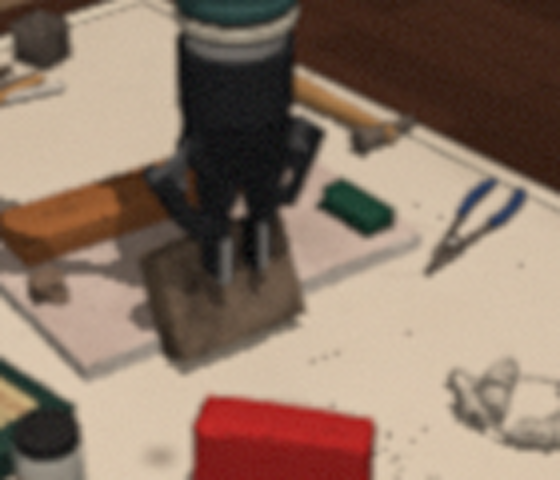

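The brick is tilting about the board edge (crop 220,295), with the fingers on its back face. I continue.

Request:
step_arm:
  commands:
    - {"fingers": 0.5, "dx": 0.002, "dy": 0, "dz": 0, "roll": 0}
    - {"fingers": 0.5, "dx": 0.004, "dy": 0, "dz": 0, "roll": 0}
    - {"fingers": 0.5, "dx": 0.006, "dy": 0, "dz": 0, "roll": 0}
    - {"fingers": 0.5, "dx": 0.008, "dy": 0, "dz": 0, "roll": 0}
    - {"fingers": 0.5, "dx": 0.01, "dy": 0, "dz": 0, "roll": 0}
    - {"fingers": 0.5, "dx": 0.012, "dy": 0, "dz": 0, "roll": 0}
    - {"fingers": 0.5, "dx": 0.012, "dy": 0, "dz": 0, "roll": 0}
    - {"fingers": 0.5, "dx": 0.012, "dy": 0, "dz": 0, "roll": 0}

```text
time: 8.35
tool_pos: [0.5459, -0.3216, 0.0643]
tcp_rot: [-2.342, -2.094, -0.0]
wrist_force: [0.4, 0.7, 0.4]
width: 0.25
grip_force: 0.0
```

Run:
```python
from h import *
p,d=snap('scene','s5'); cv2.imwrite('pics/s5c.png',cv2.resize(p[130:250,250:390],None,fx=4,fy=4,interpolation=cv2.INTER_CUBIC))
s=read_state();print(s['time'],s['tool_pos'],s['wrist_force'])
C=cloud('scene',d); 
for v,u in((215,290),(205,300),(210,315),(200,290)): print((u,v),C[v,u].round(3))
```

```text
8.4 [ 0.54585746 -0.32165045  0.06428712] [0.16551414 1.39438125 0.668264  ]
(290, 215) [ 0.5   -0.306  0.009]
(300, 205) [ 0.517 -0.33   0.048]
(315, 210) [ 0.558 -0.346  0.021]
(290, 200) [ 0.512 -0.293  0.048]
```

View pics/s5c.png

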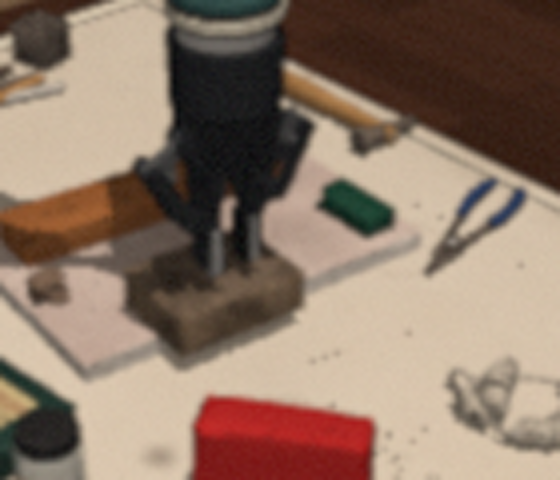

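The brick now lies flat on the board (crop 215,295), top at z≈0.05 and clear of the fingers. I rise, retreat behind it and measure.

Request:
step_arm:
  commands:
    - {"fingers": 0.5, "dx": -0.005, "dy": 0, "dz": -0.02, "roll": 0}
    - {"fingers": 0.5, "dx": -0.04, "dy": 0, "dz": -0.02, "roll": 0}
    - {"fingers": 0.5, "dx": -0.08, "dy": 0, "dz": 0.0, "roll": 1}
    - {"fingers": 0.5, "dx": -0.085, "dy": 0, "dz": 0.037, "roll": 1}
    - {"fingers": 0.5, "dx": -0.085, "dy": 0, "dz": 0.037, "roll": 1}

```text
time: 9.02
tool_pos: [0.534, -0.4055, 0.0251]
tcp_rot: [-2.357, -2.068, 0.002]
wrist_force: [-0.8, 1.4, -0.9]
width: 0.252
grip_force: 0.0
```

Run:
```python
from h import *
p,d=snap('top','t6'); C=cloud('top',d)
rect('top',C,'brick top(partial)',(255,330,165,245),.043,.058,.05)
p,d=snap('scene','s6'); S=cloud('scene',d).reshape(-1,3)
f=S[(abs(S[:,2]-.05)<.004)&(S[:,0]>.48)&(S[:,0]<.61)&(S[:,1]>-.37)&(S[:,1]<-.235)]
for n,a in(('bx',(.112,.994)),('by',(.994,-.112))):
    q=(f[:,:2]-[.5981,-.2135])@np.array(a); print(n,len(q),np.percentile(q,[1,5,50,95,99]).round(4))
cv2.imwrite('pics/t6c.png',cv2.resize(p[130:250,250:390],None,fx=4,fy=4,interpolation=cv2.INTER_CUBIC))
s=read_state();print(s['time'],s['tool_pos'],s['wrist_force'])
```

```text
brick top(partial) c [ 537.3 -301.7] size [78.4 85. ] long-axis yaw -6.46
bx 332 [-0.1356 -0.1309 -0.0875 -0.0629 -0.0597]
by 332 [-0.0892 -0.0875 -0.0601 -0.0086  0.0048]
9.125 [ 0.53656999 -0.40622066  0.02827789] [0.05832129 0.56229624 0.05255331]
```

Request:
step_arm:
  commands:
    - {"fingers": 0.5, "dx": 0.015, "dy": 0.003, "dz": 0, "roll": 0}
    - {"fingers": 0.5, "dx": 0.03, "dy": 0.003, "dz": 0, "roll": 0}
    - {"fingers": 0.5, "dx": 0.042, "dy": 0.003, "dz": 0, "roll": 0}
    - {"fingers": 0.5, "dx": 0.047, "dy": 0.003, "dz": 0, "roll": 0}
    - {"fingers": 0.5, "dx": 0.05, "dy": 0.003, "dz": 0, "roll": 0}
    - {"fingers": 0.5, "dx": 0.052, "dy": 0.003, "dz": 0, "roll": 0}
    - {"fingers": 0.5, "dx": 0.054, "dy": 0.003, "dz": 0, "roll": 0}
    - {"fingers": 0.5, "dx": 0.056, "dy": 0.003, "dz": 0, "roll": 0}

```text
time: 10.12
tool_pos: [0.5464, -0.3516, 0.0273]
tcp_rot: [2.36, 2.073, -0.001]
wrist_force: [-0.6, -1.7, 0.7]
width: 0.253
grip_force: 1.0
```

Request:
step_arm:
  commands:
    - {"fingers": 0.5, "dx": 0.002, "dy": 0, "dz": 0, "roll": 0}
    - {"fingers": 0.5, "dx": 0.004, "dy": 0, "dz": 0, "roll": 0}
    - {"fingers": 0.5, "dx": 0.006, "dy": 0, "dz": 0, "roll": 0}
    - {"fingers": 0.5, "dx": 0.008, "dy": 0, "dz": 0, "roll": 0}

```text
time: 10.62
tool_pos: [0.5477, -0.3429, 0.0273]
tcp_rot: [2.36, 2.073, 0.0]
wrist_force: [-0.7, -1.8, 0.1]
width: 0.253
grip_force: 1.0
```

Request:
step_arm:
  commands:
    - {"fingers": 0.5, "dx": 0.004, "dy": 0, "dz": 0, "roll": 0}
    - {"fingers": 0.5, "dx": 0.008, "dy": 0, "dz": 0, "roll": 0}
    - {"fingers": 0.5, "dx": 0.012, "dy": 0, "dz": 0, "roll": 0}
    - {"fingers": 0.5, "dx": 0.016, "dy": 0, "dz": 0, "roll": 0}
    - {"fingers": 0.5, "dx": 0.02, "dy": 0, "dz": 0, "roll": 0}
    - {"fingers": 0.5, "dx": 0.024, "dy": 0, "dz": 0, "roll": 0}
    - {"fingers": 0.5, "dx": 0.028, "dy": 0, "dz": 0, "roll": 0}
    - {"fingers": 0.5, "dx": 0.032, "dy": 0, "dz": 0, "roll": 0}

```text
time: 11.62
tool_pos: [0.5517, -0.311, 0.0272]
tcp_rot: [-2.36, -2.073, 0.0]
wrist_force: [-1.1, -1.5, -1.2]
width: 0.252
grip_force: 0.9
```

Run:
```python
from h import *
p,d=snap('scene','s7'); cv2.imwrite('pics/s7c.png',cv2.resize(p[130:250,250:390],None,fx=4,fy=4,interpolation=cv2.INTER_CUBIC))
s=read_state();print(s['time'],s['tool_pos'],s['wrist_force'])
```

```text
11.675 [ 0.55177194 -0.31048327  0.02726591] [-0.83406036 -0.15866318 -0.11668686]
```

View pics/s7c.png

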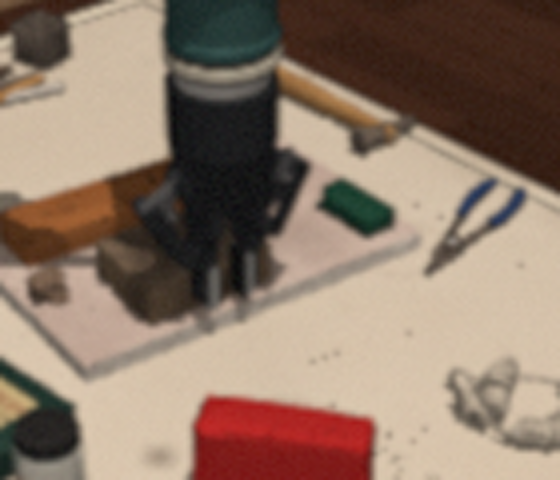

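The brick slides flat and square (crop 185,275), well clear of the stone at (45,290) and the wax at (355,205).

Request:
step_arm:
  commands:
    - {"fingers": 0.5, "dx": 0.004, "dy": 0, "dz": 0, "roll": 0}
    - {"fingers": 0.5, "dx": 0.008, "dy": 0, "dz": 0, "roll": 0}
    - {"fingers": 0.5, "dx": 0.012, "dy": 0, "dz": 0, "roll": 0}
    - {"fingers": 0.5, "dx": 0.016, "dy": 0, "dz": 0, "roll": 0}
    - {"fingers": 0.5, "dx": 0.02, "dy": 0, "dz": 0, "roll": 0}
    - {"fingers": 0.5, "dx": 0.023, "dy": 0, "dz": 0, "roll": 0}
    - {"fingers": 0.5, "dx": 0.025, "dy": 0, "dz": 0, "roll": 0}
    - {"fingers": 0.5, "dx": 0.027, "dy": 0, "dz": 0, "roll": 0}

```text
time: 12.68
tool_pos: [0.5552, -0.2845, 0.0273]
tcp_rot: [2.36, 2.073, -0.0]
wrist_force: [-0.9, -2.5, -0.1]
width: 0.254
grip_force: 1.1
```

Request:
step_arm:
  commands:
    - {"fingers": 0.5, "dx": 0.001, "dy": 0, "dz": 0, "roll": 0}
    - {"fingers": 0.5, "dx": 0.002, "dy": 0, "dz": 0, "roll": 0}
    - {"fingers": 0.5, "dx": 0.003, "dy": 0, "dz": 0, "roll": 0}

```text
time: 13.05
tool_pos: [0.5556, -0.2816, 0.0273]
tcp_rot: [2.36, 2.073, -0.0]
wrist_force: [0.5, -2.0, -0.1]
width: 0.246
grip_force: 1.2
```

Request:
step_arm:
  commands:
    - {"fingers": 0.5, "dx": 0.001, "dy": 0, "dz": 0, "roll": 0}
    - {"fingers": 0.5, "dx": 0.002, "dy": 0, "dz": 0, "roll": 0}
    - {"fingers": 0.5, "dx": 0.003, "dy": 0, "dz": 0, "roll": 0}

```text
time: 13.42
tool_pos: [0.556, -0.2785, 0.0273]
tcp_rot: [2.36, 2.074, 0.0]
wrist_force: [-0.6, -2.7, -0.5]
width: 0.249
grip_force: 1.2
```

Request:
step_arm:
  commands:
    - {"fingers": 0.5, "dx": 0.001, "dy": 0, "dz": 0, "roll": 0}
    - {"fingers": 0.5, "dx": 0.001, "dy": 0, "dz": 0, "roll": 0}

```text
time: 13.68
tool_pos: [0.5561, -0.2774, 0.0273]
tcp_rot: [-2.36, -2.073, -0.0]
wrist_force: [-0.2, -1.5, 0.5]
width: 0.254
grip_force: 0.9
```

Request:
step_arm:
  commands:
    - {"fingers": 0.5, "dx": 0.001, "dy": 0, "dz": 0, "roll": 0}
    - {"fingers": 0.5, "dx": 0.001, "dy": 0, "dz": 0, "roll": 0}

```text
time: 13.92
tool_pos: [0.5563, -0.2765, 0.0273]
tcp_rot: [-2.36, -2.074, -0.0]
wrist_force: [0.0, -1.4, 0.5]
width: 0.25
grip_force: 1.0
```

Request:
step_arm:
  commands:
    - {"fingers": 0.5, "dx": 0.001, "dy": 0, "dz": 0, "roll": 0}
    - {"fingers": 0.5, "dx": 0.001, "dy": 0, "dz": 0, "roll": 0}

```text
time: 14.18
tool_pos: [0.5564, -0.2756, 0.0273]
tcp_rot: [2.36, 2.074, 0.0]
wrist_force: [0.1, -2.7, -0.3]
width: 0.248
grip_force: 1.3
```

Request:
step_arm:
  commands:
    - {"fingers": 0.5, "dx": 0.001, "dy": 0, "dz": 0, "roll": 0}
    - {"fingers": 0.5, "dx": 0.001, "dy": 0, "dz": 0, "roll": 0}

```text
time: 14.42
tool_pos: [0.5567, -0.2755, 0.0274]
tcp_rot: [2.358, 2.073, -0.001]
wrist_force: [0.5, -6.8, 0.1]
width: 0.251
grip_force: 2.8
```

Request:
step_arm:
  commands:
    - {"fingers": 0.5, "dx": 0.0005, "dy": 0, "dz": 0, "roll": 0}
    - {"fingers": 0.5, "dx": 0.0005, "dy": 0, "dz": 0, "roll": 0}

```text
time: 14.68
tool_pos: [0.5567, -0.2755, 0.0274]
tcp_rot: [2.358, 2.073, -0.002]
wrist_force: [-0.5, -7.3, -1.0]
width: 0.254
grip_force: 3.5
```

Request:
step_arm:
  commands:
    - {"fingers": 0.5, "dx": -0.0002, "dy": 0, "dz": 0, "roll": 0}
    - {"fingers": 0.5, "dx": -0.0002, "dy": 0, "dz": 0, "roll": 0}
    - {"fingers": 0.5, "dx": -0.0002, "dy": 0, "dz": 0, "roll": 0}
    - {"fingers": 0.5, "dx": -0.0002, "dy": 0, "dz": 0, "roll": 0}
    - {"fingers": 0.5, "dx": -0.0002, "dy": 0, "dz": 0, "roll": 0}
    - {"fingers": 0.5, "dx": -0.0002, "dy": 0, "dz": 0, "roll": 0}
    - {"fingers": 0.5, "dx": -0.0002, "dy": 0, "dz": 0, "roll": 0}
    - {"fingers": 0.5, "dx": -0.0002, "dy": 0, "dz": 0, "roll": 0}

```text
time: 15.68
tool_pos: [0.5567, -0.2755, 0.0274]
tcp_rot: [2.358, 2.073, -0.001]
wrist_force: [-0.4, -5.1, -1.7]
width: 0.251
grip_force: 3.2
```

Run:
```python
from h import *
F=[];
for i in range(6): read_camera('top'); F.append(read_state()['wrist_force'])
print(np.mean(F,0).round(2)); s=read_state(); print(s['time'],s['tool_pos'])
p,d=snap('top','t8'); C=cloud('top',d)
rect('top',C,'brick partial',(235,310,155,240),.046,.056,.05)
```

```text
[-0.11 -6.1  -1.06]
15.975 [ 0.55669924 -0.2754648   0.02736176]
brick partial c [ 533.5 -199.6] size [31.  45.6] long-axis yaw 2.21
```

The press held at 6.1 N for over a second. I back off straight, rise and swing aside to verify.

Request:
step_arm:
  commands:
    - {"fingers": 0.5, "dx": -0.003, "dy": 0, "dz": 0, "roll": 0}
    - {"fingers": 0.5, "dx": -0.02, "dy": 0, "dz": 0, "roll": 0}
    - {"fingers": 0.5, "dx": -0.05, "dy": 0, "dz": -0.04, "roll": 0}
    - {"fingers": 0.5, "dx": -0.09, "dy": 0, "dz": -0.1, "roll": 0}
    - {"fingers": 0.5, "dx": -0.15, "dy": 0, "dz": -0.15, "roll": 0}
    - {"fingers": 0.5, "dx": -0.2, "dy": 0, "dz": -0.17, "roll": 0}
    - {"fingers": 0.5, "dx": -0.26, "dy": -0.04, "dz": -0.17, "roll": 0}
    - {"fingers": 0.5, "dx": -0.3, "dy": -0.06, "dz": -0.17, "roll": 0}

```text
time: 17.02
tool_pos: [0.4596, -0.5634, 0.1984]
tcp_rot: [2.358, 2.073, 0.001]
wrist_force: [-0.2, 0.2, -0.4]
width: 0.245
grip_force: 0.0
```

Run:
```python
from h import *
p,d=snap('top','t9'); C=cloud('top',d); R=lambda *a:rect('top',C,*a)
b,_=R('brick',(235,310,155,250),.046,.056,.05)
R('block',(195,260,115,245),.034,.0455,.041)
R('wax',(265,305,115,142),.025,.04,.033)
R('stone',(238,262,230,252),.025,.045,.03)
R('beads',(220,250,280,315),.038,.06,.047)
R('borax',(312,350,280,315),.055,.075,.064)
print('stop x of brick',(b-[594.9,-164.7])@[.125,.992])
cv2.imwrite('pics/t9c.png',cv2.resize(p[95:315,180:360],None,fx=2.7,fy=2.7,interpolation=cv2.INTER_CUBIC))
s=read_state();print(s['time'],s['tool_pos'],s['wrist_force'])
```

```text
brick c [ 558.4 -224.9] size [ 78.2 104.7] long-axis yaw -7.16
block c [ 594.8 -164.8] size [ 51.4 234.2] long-axis yaw -7.2
wax c [ 709.1 -281.1] size [32.  62.6] long-axis yaw 87.15
stone c [ 466.6 -211.3] size [26.9 28.2] long-axis yaw 70.01
beads c [ 347.1 -194.9] size [34.2 35. ] long-axis yaw -43.86
borax c [ 351.3 -382.4] size [38.3 38.6] long-axis yaw -44.46
stop x of brick -64.24341750488281
17.075 [ 0.45338993 -0.57034825  0.19796296] [-2.33473614 -3.60902015 -0.10435683]
```

View pics/t9c.png

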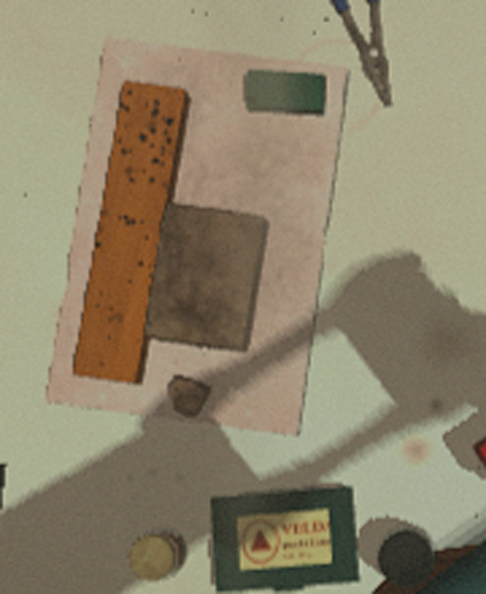

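The brick lies flush against the oak stop (crop 205,277), square to 0.04°, and the bystanders have not moved. I let the arm settle, then hand in.

Request:
step_arm:
  commands:
    - {"fingers": 0.5, "dx": 0, "dy": 0, "dz": -0.02, "roll": 0}
    - {"fingers": 0.5, "dx": 0, "dy": 0, "dz": -0.02, "roll": 0}
    - {"fingers": 0.5, "dx": 0, "dy": 0, "dz": -0.02, "roll": 0}
    - {"fingers": 0.5, "dx": 0, "dy": 0, "dz": -0.02, "roll": 0}

```text
time: 17.58
tool_pos: [0.4612, -0.5597, 0.2167]
tcp_rot: [-2.357, -2.075, -0.0]
wrist_force: [0.6, 0.6, -0.3]
width: 0.248
grip_force: 0.0
```

```bash
python3 -c "
from h import *
print(read_state()['wrist_force']); print(finish_job())"
```

```text
[ 0.62027656  0.56880316 -0.26083834]
the job is handed in; nothing more can be done
None
```

The job is handed in at about 18 s: the brick was tipped over the board's near edge, lies flat and square against the oak stop (within about 0.1°), was pressed there at about 6 N for over a second, and nothing else moved.

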